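Set the ribbon length gauge and hold its brake knob down

ROBOT

A 6-joint arm with a two-finger parallel gripper is mounted at the origin on a cart in front of the work surface, level with it; the furniture and walls round the work are solid. World frame = base frame: x ahead of the robot, y to its left, z up, the work surface at z = 0. Lengths are in m, angles in rad, forces in N, time in s.
With the tool pointing down it reaches from about 0.35 to 0.975 m from the base axis. Payload 4.9 kg.
Tool frame: the origin (TCP) lies between the finger pads; the fingertips stand 19 mm ahead of it and the grasp point (between the pads) is the TCP; z points along the fingers, y is the line along which they close (so a half turn about z gives the same grasp; the last joint's range is limited). The gripper opens to 85 mm and grips with 20 to 120 N. Pads are 22 mm wide; open, the fingers measure 114 mm over their backs; the gripper's body (76 mm by 85 mm) begins 54 mm behind the grasp point. The pads swing forward as they close: fully open they stand 13 mm farther back than shut.
Start: joints at [1.03, 0.053, 1.613, -0, 1.476, -0.119], TCP at [0.256, 0.57, 0.227] pointing down, gripper open.
Joint ranges: [-3.01, 3.01], [-1.01, 2.22], [0.06, 2.58], [-1.02, 4.17], [0.09, 2.62], [-3.14, 3.14]. Speed limits (rad/s): [2.57, 2.57, 3.14, 3.14, 3.14, 3.14].

INTERFACE

Orientations are given as a rotation vector (axis times angle).
In Python, from station import ctrl gives the robot as it stands. The module is installed in compiled form; this text tells all that it offers.
- The arm moves only by the tool servo_tool, never from a script. Its argument "increments" is a list that holds one entry, the list of rows, each a list of 5 numbers: the finger opening in cm, from 0 to 8.54, then the shift along the tool's x, y, z in cm, then the turn about the tool's z in degrees. A call has 1 to 5 rows; each row is the pose to reach, as a shift and turn from the pose commanded when the call began, along the tool's axes at that moment; what a row does not reach only later rows make up. A row lasts 1/10 s, in which the tool goes at most 50 mm and 8.59 degrees, less where a joint would pass 70% of its speed; a pose out of reach is approached as far as the arm can. A call with a gripper value outside its range is refused whole. The fingers move at their own pace and stop on an object; "newtons" is the grip in N (left out, the last holds). Time passes only in rows, so rows that repeat a pose let the fingers close. It gives the time, the measured TCP pose, the force, the opening and the grip force at its end, in the units of the state.
- ctrl.get_obs(): the state, without advancing time (a new reading comes with each control period).
- ctrl.get_image(name): name is "scene" or "top"; returns a dict with "img" (400x640x3 uint8, red, green, blue), "fx", "fy", "cx", "cy" (pixels), "rvec" (rotation vector, rad) and "tvec" (3), from world to camera coordinates, as OpenCV has them. Camera axes: x right, y down, z forward; pixel columns grow to the right and rows downward; lengths in m; the calibration is good to about 2 mm. A picture is of the moment at which its call begins. There is no depth.
- ctrl.finish_job(): hands the job in; it is judged then, once.
The state is a dict: "t": time; "q": joint angles; "dq": joint speeds; "effort": joint torques, N m; "tool_pos": TCP position; "tool_rot": TCP orientation; "contact_force": force on the tool from outside, world axes, zero at the start; "wrist_torque": the same for the moment, N m; "opening": finger opening in m; "grip_force": force on a finger pad.
Only numpy, scipy, OpenCV 4.12 (cv2) and the standard library are available. Lean on these libraries where they do the work, as an engineer would, in place of code of your own. Each camera call takes 0.05 s, during which the arm holds its last target. There are 200 camera calls.

TASK

Set the ribbon length gauge: pull its sliding bar out by the peg until the bar's pointer is level with the clip on the edge of the scale board. Then pick up the loose brake knob, turn it so that the flat in its bore matches the flat of the gauge's D-shaped shaft, push it fully home on the shaft and press knob and shaft down against the spring. Finish while still holding the knob pressed down, with the bar still at the clip and the other things on the table left where they are.

Things in the scene. Friction and masses are not known exactly. Their poses are not given: they have to be found in the camera images.
- bar_peg (a point): Upright aluminium finger peg on the gauge's sliding steel bar, 14 mm in diameter, head 18 mm, from 23 to 65 mm above the table; this point is on its axis at 48 mm. The bar comes out along this frame's -x (roughly towards the robot); z up. The gauge is a fixed wooden block, 100 x 100 x 45 mm, with a scale board 72 mm wide, 14 mm thick, reaching 180 mm towards the robot.
- gauge_bar (a joint): How far the bar is pulled out, in m (0 in, 0.125 at its end stop). A spring draws it in, with a drag that is stronger than the spring: about 3.5 to 5 N pull it out and it stays where it is left.
- bar_pointer (a point): The bar's pointer, on the bar's centre line under the peg, 23.5 mm above the table (the steel wing itself reaches 27 mm out to +y). Same axes as bar_peg. It is level with the clip when its x in the frame of clip_mark is 0.
- clip_mark (a point): Small dark steel clip fixed on the +y edge of the scale board, at most 24 mm above the table, 10 mm wide, with a 3 mm thick raised rib at its middle that marks the length. This point is on the bar's centre line, abreast of the rib, 23.5 mm above the table; same axes as bar_peg.
- knob_grip (a point): Loose black plastic knob, about 60 g, standing bore down on the table: round skirt 44 mm in diameter, 24 mm high, with a finger bar on top, 12 mm thick, 42 mm long, from 24 to 51 mm above the knob's underside. This point is on the knob's axis 37 mm above its underside. z up; x along the finger bar to its pointed nose end (white line on top).
- knob: The same knob; origin at the centre of its underside, same axes.
- knob_bore (a point): The inner end of the knob's D bore, on its axis 18 mm above the underside; same axes. The bore is 23 mm in diameter, 18 mm deep, its flat 3.3 mm from the axis on the +x side (under the nose). With the knob fully home this point meets shaft_tip.
- shaft_tip (a point): Centre of the end of the upright steel D-shaft on the gauge's block: 20 mm in diameter, flat 2 mm from the axis, 30 mm above the block's top (tip 75 mm above the table), end chamfered 2 mm. x points from the axis to the flat; a small steel tooth on the block, 33 mm from the axis, is on the same side. z up. It does not turn.
- shaft (a joint): How far the sprung shaft is pressed down, in m: 0 up, 0.006 at its stop. It takes 3 N to start and about 7 N to reach the stop; it springs up when let go.
- tags: Bystander: loose stack of kraft tags, 98 x 45 x 17 mm, lying on the table; origin at its underside.
- spool: Bystander: ribbon spool, 81 x 84 x 38 mm, standing flat; origin at its underside.
- glass: Bystander: glass votive, 64 mm wide, 71 mm high; origin at its underside.
- candle: Bystander: pillar candle, 49 mm wide, 79 mm high; origin at its underside.

How it is judged:
On the way, in this order (a step that is already met when the one before it is completed fails the run):
1. the bar is pulled out to the clip (x of bar_pointer in the frame of clip_mark between -0.006 and 0.006 m), for 0.3 s.
2. the knob is fully home on the shaft (z of knob_bore in the frame of shaft_tip below 0.003 m and horizontal distance between knob_bore and shaft_tip below 0.004 m), for 0.2 s.
At the end, for the whole second after the job is handed in: Pointer within 6 mm of the clip; knob fully home on the D-shaft (bore end within 3 mm of the tip in height, 4 mm sideways, flats within 0.5 rad, tilt under 0.15 rad); shaft pressed down more than 3.5 of its 6 mm; fingers still on the knob (all of step 1 and all of step 2 and angle between the x axis of knob_bore and the x axis of shaft_tip, either way round below 0.5 rad and angle between knob's own z axis and vertical below 0.15 rad and value of joint shaft above 0.0035 m and contact force between the fingers and knob above 1 N); the arm keeps its last pose, push and grip.
It fails at once if a bystander is knocked aside (distance of any of tags, spool, glass, candle from where it was at the start of the episode above 0.03 m).
It also fails if it takes over 64 s, if anything falls off the work surface, if the arm or the gripper's body presses on something with over 40 N, if the wrist force passes 120 N, or if a joint passes its speed limit or range.

## Working session

There is one attempt and no reset: what is moved stays moved. The work goes in short steps, Python scripts to look and compute and a tool call to move; the robot and the scene stay as the last step left them, time stands still between calls to the robot, and variables do not carry over. Pictures are saved under pics/ and viewed, at most 10 in all, crops included, and the job is handed in when it is done.

Besides the shell and the picture viewer there is one more tool, called as name(argument=value, ...), one argument or row to a line, values as JSON. servo_tool: Moves the arm, as the interface text tells. Its arguments: {"type":"object","properties":{"increments":{"type":"array"},"newtons":{"type":"number"}},"required":["increments"]}

```bash
mkdir -p pics; cat > h.py <<'E'
from station import ctrl
import numpy as np, cv2
def cam(n):
    d=ctrl.get_image(n); R,_=cv2.Rodrigues(np.array(d["rvec"],float)); d["R"]=R; d["t"]=np.array(d["tvec"],float).ravel(); return d
def ray(d,u,v,z):
    r=d["R"].T@np.array([(u-d["cx"])/d["fx"],(v-d["cy"])/d["fy"],1]); c=-d["R"].T@d["t"]
    return c+r*(z-c[2])/r[2]
def proj(d,p):
    q=d["R"]@np.array(p)+d["t"]; return np.array([d["fx"]*q[0]/q[2]+d["cx"],d["fy"]*q[1]/q[2]+d["cy"]])
def save(d,f,box=None,s=1):
    im=d["img"][:,:,::-1]
    if box: im=im[box[1]:box[3],box[0]:box[2]]
    cv2.imwrite("pics/"+f,cv2.resize(im,None,fx=s,fy=s,interpolation=cv2.INTER_CUBIC))
E
python3 - <<'E'
from h import *
for n in("scene","top"):
    d=cam(n); save(d,n+"0.png",s=1.25); print(n,d["fx"],d["cx"],d["cy"],-d["R"].T@d["t"],d["R"].round(3).tolist())
o=ctrl.get_obs(); print(o)
E
```

```text
scene 384.38976025695445 314.4203085883445 206.28908201836867 [0.30064076 0.60161803 0.68106249] [[-0.896, -0.444, 0.005], [-0.315, 0.628, -0.712], [0.313, -0.639, -0.702]]
top 450.00055231413177 324.488295944619 199.34404397040902 [0.45586977 0.06292358 1.05303456] [[-0.027, -0.999, 0.02], [-0.995, 0.025, -0.095], [0.094, -0.022, -0.995]]
{'t': 0.1, 'q': array([ 1.03000523e+00,  5.33012840e-02,  1.61412482e+00, -1.04506502e-05,
        1.47599159e+00, -1.18981962e-01]), 'dq': array([ 0.00119277, -0.00019451, -0.00239828, -0.00013839,  0.0007578 ,
        0.0011168 ]), 'effort': array([ 2.13099629e-04, -3.94904816e+01, -3.71364105e+01, -1.37427769e-04,
        3.94122675e-03,  9.05839585e-06]), 'tool_pos': array([0.25558583, 0.56974169, 0.22539853]), 'tool_rot': array([-6.57551693e-01, -3.07141179e+00,  2.71697488e-03]), 'contact_force': array([-0.21232457, -0.13328264,  0.17631552]), 'wrist_torque': array([ 0.00505336,  0.0399439 , -0.06098109]), 'grip_force': 0.0, 'opening': 0.0855492572265525}
```

View pics/scene0.png

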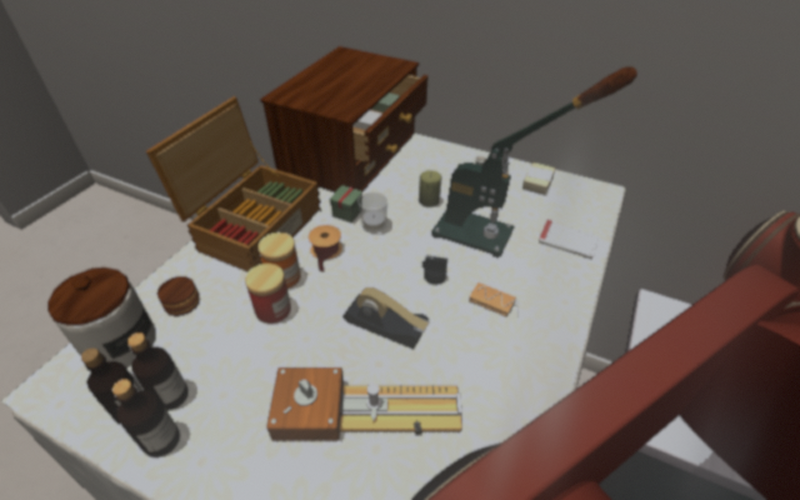

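View pics/top0.png

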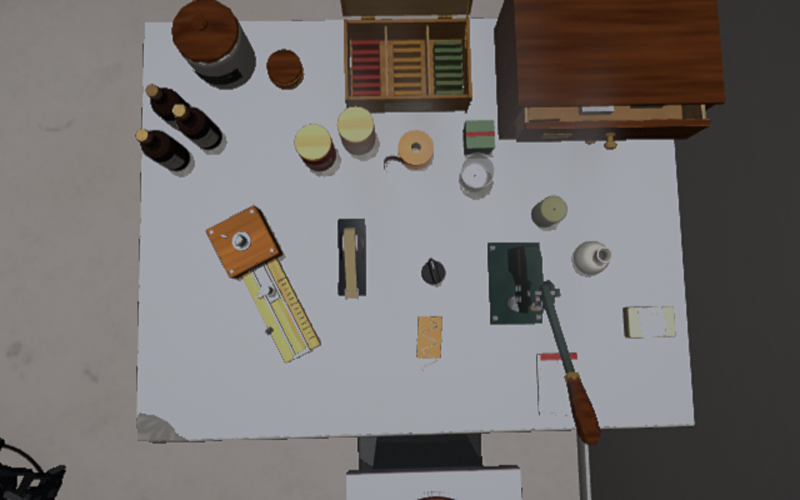

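The scene view shows the gauge at about (350,405) and the knob at (435,268). The top view shows the block at about (242,241), the peg at (267,291), the clip at (269,330) and the knob at (433,271), all in 800x500 pixels. I'll zoom in on these.

```bash
python3 - <<'E'
from h import *
d=cam("top"); a=d["img"][155:295,155:265]; b=d["img"][195:240,325:370]
a=cv2.resize(a,None,fx=4,fy=4,interpolation=cv2.INTER_CUBIC); b=cv2.resize(b,(350,350),interpolation=cv2.INTER_CUBIC)
c=np.zeros((560,800,3),np.uint8); c[:,:440]=a; c[:350,450:]=b
cv2.imwrite("pics/z1.png",c[:,:,::-1])
s=cam("scene"); a=s["img"][285:355,205:380]; b=s["img"][200:230,332:365]
c=np.zeros((600,800,3),np.uint8); c[:320,:800]=cv2.resize(a,(800,320),interpolation=cv2.INTER_CUBIC); c[330:600,:297]=cv2.resize(b,(297,270),interpolation=cv2.INTER_CUBIC)
cv2.imwrite("pics/z2.png",c[:,:,::-1])
E
```

```text
(no output)
```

View pics/z1.png

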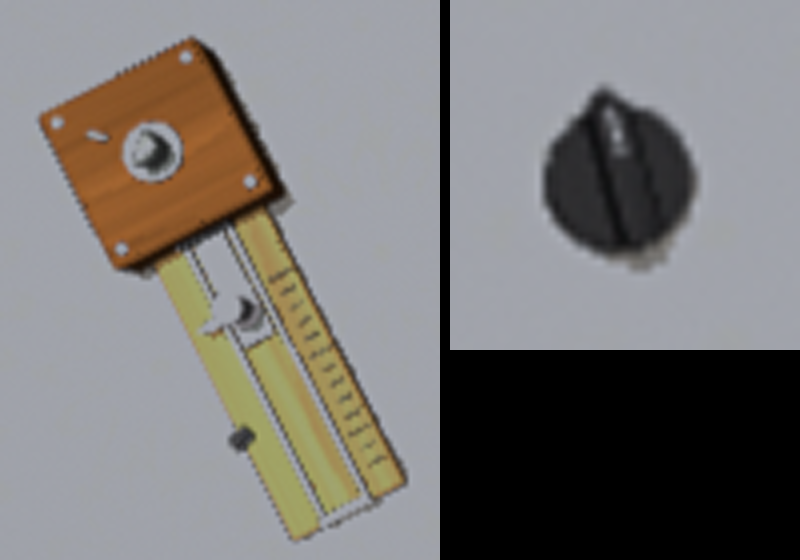

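View pics/z2.png

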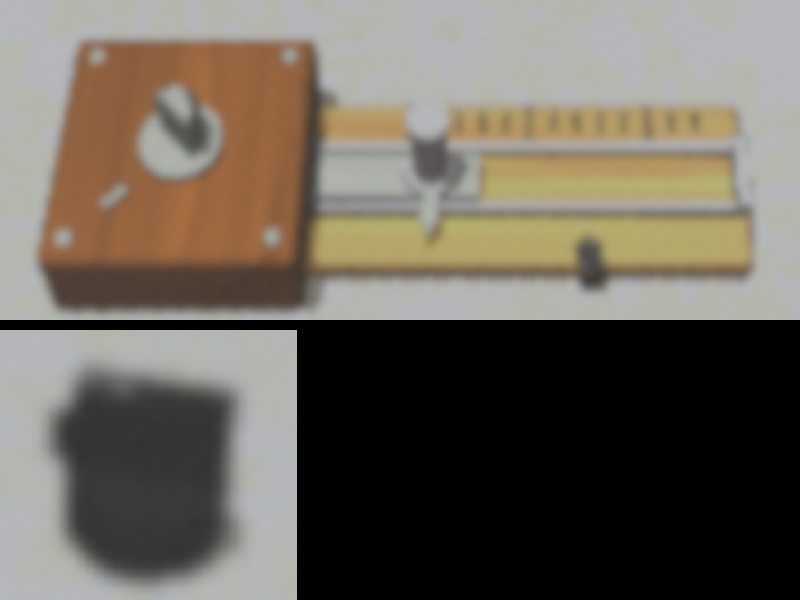

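The top crop shows the screws at (55,122), (186,57), (251,181) and (121,249), the shaft collar at (152,152) and the tooth at (97,136). The peg head is near (237,306), the wing tip at (207,328), the clip at (241,438) and the board end corners at (297,540) and (405,483). The knob's nose points up and slightly left. The scene crop shows the peg head top at (428,118), the clip at (590,262), the collar at (180,145) and the tooth at (114,196).

```bash
python3 - <<'E'
from h import *
d=cam("top"); s=cam("scene")
T=lambda u,v,z: ray(d,u/4+155-.4,v/4+155-.4,z)[:2].round(4)
S=lambda u,v,z: ray(s,u*175/800+205-.4,v*70/320+285-.4,z)[:2].round(4)
sc=[T(*p,.045) for p in((55,122),(186,57),(251,181),(121,249))]
ss=[S(*p,.045) for p in((98,57),(290,56),(272,237),(63,237))]
print("screws",sc,np.mean(sc,0),"\nscene",ss,np.mean(ss,0))
print("shaft",T(152,152,.046),S(180,145,.046),"tooth",T(97,136,.048),S(114,196,.048))
for z in(.045,.065): print("peg",z,T(237,306,z),S(428,118,z))
print("wing",T(207,328,.0235),S(432,240,.0235),"clip",T(241,438,.024),S(590,255,.022))
print("end",T(297,540,.014),T(405,483,.014),S(750,272,.014))
K=lambda u,v,z: ray(d,(u-450)*45/350+325-.4,v*45/350+195-.4,z)[:2].round(4)
print("knob nose",K(604,88,.051),"line",K(607,105,.051),K(620,150,.051), "bar tail",K(640,250,.051))
for n,c,b in(("top",d,(325,195,372,245)),("scene",s,(332,200,368,232))):
    g=cv2.cvtColor(c["img"],cv2.COLOR_RGB2GRAY)[b[1]:b[3],b[0]:b[2]]
    m=(g<90).astype(np.uint8); cs,_=cv2.findContours(m,0,1); k=max(cs,key=cv2.contourArea)
    (x,y),r=cv2.minEnclosingCircle(k); bb=cv2.boundingRect(k); print(n,x+b[0],y+b[1],r,np.array(bb)+[b[0],b[1],0,0])
    M=cv2.moments(k); print(ray(c,M["m10"]/M["m00"]+b[0],M["m01"]/M["m00"]+b[1],.024))
E
```

```text
screws [array([0.5922, 0.3896]), array([0.6274, 0.3166]), array([0.5563, 0.2804]), array([0.52  , 0.3527])] [0.573975 0.334825] 
scene [array([0.6252, 0.318 ]), array([0.5542, 0.282 ]), array([0.5188, 0.3534]), array([0.5904, 0.3892])] [0.57215 0.33565]
shaft [0.5739 0.3353] [0.5718 0.337 ] tooth [0.5834 0.3653] [0.5816 0.3676]
peg 0.045 [0.4866 0.2885] [0.4893 0.2817]
peg 0.065 [0.486 0.284] [0.4834 0.2918]
wing [0.4753 0.3102] [0.4689 0.3179] clip [0.4129 0.2912] [0.4105 0.2949]
end [0.3543 0.262 ] [0.3846 0.2006] [0.3521 0.2693]
knob nose [ 0.5351 -0.0035] line [ 0.5301 -0.0043] [ 0.5171 -0.0076] bar tail [ 0.4883 -0.0124]
top 346.0 217.0 10.440406799316406 [337 207  19  21]
[ 0.5103697  -0.00845949  0.024     ]
scene 347.5 215.5 11.510964393615723 [338 206  19  21]
[ 0.50861005 -0.00300697  0.024     ]
```

```bash
cat >> h.py <<'E'
from scipy.spatial.transform import Rotation as Ro
C=np.array([.573,.335]); A=np.radians(26.9); EX=np.array([np.cos(A),np.sin(A)])
def go(p,yaw):
    "shift (cm, tool axes) and turn (deg) from the measured pose; yaw = heading of tool y"
    o=ctrl.get_obs(); R=Ro.from_rotvec(o["tool_rot"]).as_matrix(); y=np.degrees(np.arctan2(R[1,1],R[0,1]))
    print("t",round(o["t"],2),"pos",o["tool_pos"].round(4),"yaw",y.round(1),"tilt",R[:,2].round(3),"F",o["contact_force"].round(1),"open",round(o["opening"],4),"q",o["q"].round(2))
    print("shift",(R.T@(np.array(p)-o["tool_pos"])*100).round(2),"turn",-round((yaw-y+180)%360-180,1))
E
python3 - <<'E'
from h import *
p=C-.1*EX; print(p); go([*p,.15],116.9)
E
```

```text
[0.48382025 0.28975653]
t 0.3 pos [0.2558 0.57   0.2261] yaw 65.8 tilt [-0.    -0.001 -1.   ] F [-0.3 -0.3  0.1] open 0.0854 q [ 1.03  0.05  1.61 -0.    1.48 -0.12]
shift [-32.28 -16.23   7.62] turn -51.1
```

servo_tool(
  increments=[
    [[8.5, -4, -2, 0.9, -8], [8.5, -8, -4, 1.8, -16], [8.5, -12, -6, 2.7, -24], [8.5, -16, -8, 3.6, -32], [8.5, -20, -10, 4.5, -40]],
  ],
)

```text
t: 0.8
tool_pos: [0.3982, 0.3957, 0.1813]
tool_rot: [-0.442, 3.11, 0.0]
contact_force: [0.2, 0.0, -0.8]
opening: 0.0849
grip_force: 0.0
```

```bash
python3 - <<'E'
from h import *
p=C-.1*EX; go([*p,.15],116.9)
E
```

```text
t 0.8 pos [0.3982 0.3957 0.1813] yaw 106.2 tilt [ 0.  0. -1.] F [ 0.2  0.  -0.8] open 0.0849 q [ 0.65 -0.07  1.81 -0.    1.4  -1.2 ]
shift [ -5.27 -12.56   3.13] turn -10.7
```

servo_tool(
  increments=[
    [[8.5, -1.8, -4.2, 1, -4], [8.5, -3.5, -8.4, 2, -8], [8.5, -5.27, -12.56, 3.1, -10.7], [8.5, -5.27, -12.56, 3.1, -10.7], [8.5, -5.27, -12.56, 3.1, -10.7]],
  ],
)

```text
t: 1.3
tool_pos: [0.4826, 0.2898, 0.1501]
tool_rot: [0.717, -3.058, -0.0]
contact_force: [-0.7, 0.0, 0.9]
opening: 0.0852
grip_force: 0.0
```

```bash
python3 - <<'E'
from h import *
p=C-.1*EX; go([*p,.046],116.9)
d=cam("top"); save(d,"a.png",(120,120,300,300),3)
s=cam("scene"); save(s,"b.png",(180,200,420,380),3)
E
```

```text
t 1.3 pos [0.4826 0.2898 0.1501] yaw 116.4 tilt [-0.001  0.    -1.   ] F [-0.7  0.   0.9] open 0.0852 q [ 0.41 -0.03  1.83  0.    1.35 -1.62]
shift [-0.12 -0.07 10.41] turn -0.5
```

View pics/b.png

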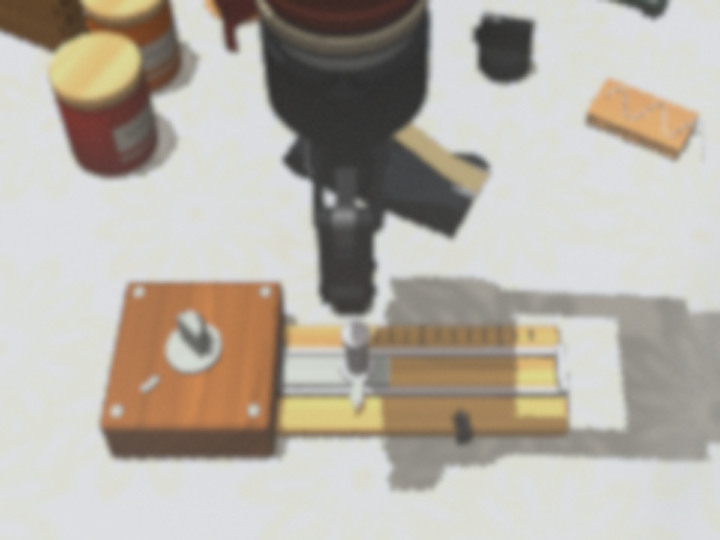

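The scene view shows the gripper squarely above the peg (head at about (355,330)), with the fingers closing across the bar and nothing below them in the way. I'll descend and grip.

servo_tool(
  increments=[
    [[8, 0, 0, 3.5, 0], [7, 0, 0, 7, 0], [6, 0, 0, 10.4, 0], [4, 0, 0, 10.4, 0], [2, 0, 0, 10.4, 0]],
  ],
  newtons=40,
)

```text
t: 1.9
tool_pos: [0.4817, 0.2916, 0.0469]
tool_rot: [0.723, -3.057, 0.0]
contact_force: [0.2, 0.6, 0.6]
opening: 0.0321
grip_force: 0.0
```

servo_tool(
  increments=[
    [[0.5, 0, 0, 0, 0], [0.5, 0, 0, 0, 0], [0.5, 0, 0, 0, 0], [0.5, 0, 0, 0, 0], [0.5, 0, 0, 0, 0]],
  ],
)

```text
t: 2.4
tool_pos: [0.4843, 0.2905, 0.0492]
tool_rot: [-0.72, 3.054, -0.002]
contact_force: [0.6, -5.2, 2.0]
opening: 0.0142
grip_force: 39.1
```

```bash
python3 - <<'E'
from h import *
p=C-.163*EX; go([*p,.047],116.9); print(ctrl.get_obs()["grip_force"])
E
```

```text
t 2.4 pos [0.4843 0.2905 0.0492] yaw 116.5 tilt [ 0.004 -0.    -1.   ] F [ 0.6 -5.2  2. ] open 0.0142 q [ 0.41  0.09  1.89 -0.    1.16 -1.62]
shift [ 6.37 -0.08  0.2 ] turn -0.4
39.136138478061184
```

servo_tool(
  increments=[
    [[0.5, 1.5, -0.05, 0, 0], [0.5, 3, -0.05, 0, 0], [0.5, 4.5, -0.05, 0, 0], [0.5, 6, -0.05, 0, 0], [0.5, 6, -0.05, 0, 0]],
  ],
)

```text
t: 2.9
tool_pos: [0.4301, 0.2634, 0.0491]
tool_rot: [-0.72, 3.053, -0.001]
contact_force: [0.1, -4.2, 5.1]
opening: 0.0143
grip_force: 41.0
```

```bash
python3 - <<'E'
from h import *
p=C-.163*EX; go([*p,.047],116.9); print(ctrl.get_obs()["grip_force"])
d=cam("top"); s=cam("scene"); a=cv2.resize(d["img"][190:300,160:260],(400,440),interpolation=cv2.INTER_CUBIC); b=cv2.resize(s["img"][300:360,290:380],(400,267),interpolation=cv2.INTER_CUBIC)
c=np.zeros((440,800,3),np.uint8); c[:,:400]=a; c[:267,400:]=b; cv2.imwrite("pics/c.png",c[:,:,::-1])
E
```

```text
t 2.9 pos [0.4301 0.2634 0.0491] yaw 116.5 tilt [ 0.004  0.    -1.   ] F [ 0.1 -4.2  5.1] open 0.0143 q [ 0.4  -0.06  2.04 -0.    1.16 -1.63]
shift [ 0.31 -0.08  0.21] turn -0.4
40.98603929858655
```

View pics/c.png

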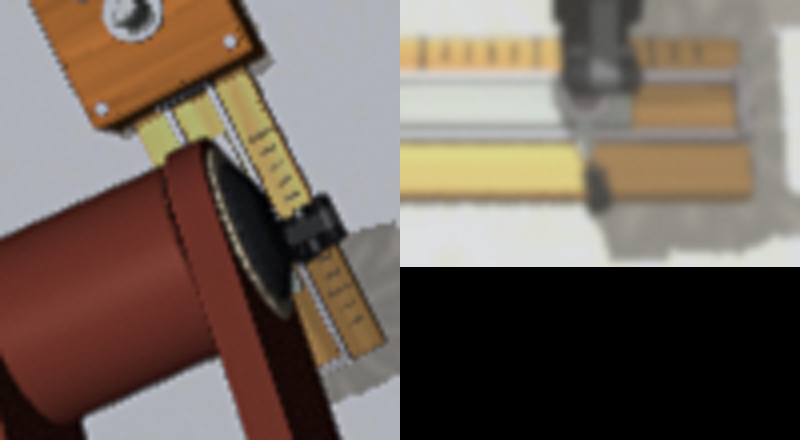

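The wing tip is at (586,150) in the scene crop and the clip at (597,185), so the pointer is about 3 mm short. That agrees with the measured TCP. I'll pull 3 mm more, release and rise.

servo_tool(
  increments=[
    [[0.5, 0.3, 0, 0, 0], [0.5, 0.3, 0, 0, 0], [0.5, 0.3, 0, 0, 0]],
  ],
)

```text
t: 3.3
tool_pos: [0.4293, 0.263, 0.0491]
tool_rot: [-0.72, 3.052, 0.001]
contact_force: [5.0, -2.5, 6.2]
opening: 0.0141
grip_force: 41.1
```

servo_tool(
  increments=[
    [[4, 0, 0, 0, 0], [6, 0, 0, 0, 0], [7, 0, 0, 0, 0], [7, 0, 0, -3, 0], [7, 0, 0, -7, 0]],
  ],
)

```text
t: 3.8
tool_pos: [0.4234, 0.2612, 0.1139]
tool_rot: [0.719, -3.05, 0.001]
contact_force: [0.2, 0.9, 0.2]
opening: 0.0701
grip_force: 0.0
```

servo_tool(
  increments=[
    [[8, 0, -4, -2, 2], [8, 0, -8, -4, 4], [8, 0, -12, -5, 6], [8, 0, -16, -5, 8], [8, 0, -20, -5, 10]],
  ],
)

```text
t: 4.3
tool_pos: [0.5159, 0.082, 0.1667]
tool_rot: [-0.45, 3.109, 0.001]
contact_force: [-0.0, -0.3, 0.9]
opening: 0.0796
grip_force: 0.0
```

```bash
python3 - <<'E'
from h import *
go([.51,-.006,.12],102.5)
d=cam("top"); s=cam("scene"); a=cv2.resize(d["img"][190:290,180:260],(400,500),interpolation=cv2.INTER_CUBIC); b=cv2.resize(s["img"][300:360,290:380],(400,267),interpolation=cv2.INTER_CUBIC)
c=np.zeros((500,800,3),np.uint8); c[:,:400]=a; c[:267,400:]=b; cv2.imwrite("pics/d.png",c[:,:,::-1])
E
```

```text
t 4.3 pos [0.5159 0.082  0.1667] yaw 106.5 tilt [ 0.     0.001 -1.   ] F [-0.  -0.3  0.9] open 0.0796 q [ 0.01 -0.15  1.91  0.    1.38 -1.84]
shift [ 3.07 -8.27  4.67] turn 4.0
```

View pics/d.png

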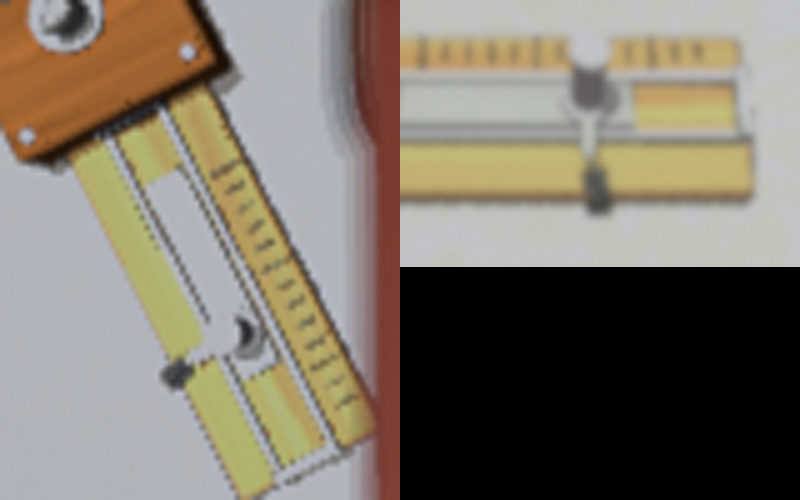

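The top crop shows the wing tip at about (192,357) and the clip at (178,374). In the scene crop the wing tip is at (590,153) and the clip at (596,180). I'll compute how far off along the bar it is.

```bash
python3 - <<'E'
from h import *
d=cam("top"); s=cam("scene")
T=lambda u,v,z: ray(d,u/5+180-.4,v/5+190-.4,z)[:2]
S=lambda u,v,z: ray(s,(u-400)*90/400+290-.4,v*60/267+300-.4,z)[:2]
EY=np.array([-EX[1],EX[0]])
for n,p in(("wingT",T(192,357,.0235)),("clipT",T(178,374,.023)),("wingS",S(590,153,.0235)),("clipS",S(596,180,.023)),("clipStop",S(595,168,.024))): print(n,((p-C)@EX).round(4),((p-C)@EY).round(4))
for n,f in (("T",d),("S",s)):
    # peg head as bright blob: project expected at s
    for x in(-.158,-.160,-.163,-.166): 
        q=C+x*EX; print(n,x,proj(f,[*q,.065]).round(1))
b=s["img"][305:325,320:345]; print(cv2.cvtColor(b,cv2.COLOR_RGB2GRAY)[::2,::1][:6])
E
```

```text
wingT -0.1598 0.0241
clipT -0.1635 0.0332
wingS -0.1611 0.0262
clipS -0.1631 0.0376
clipStop -0.1628 0.033
T -0.158 [223.4 255.7]
T -0.16 [223.8 256.6]
T -0.163 [224.5 257.8]
T -0.166 [225.1 259. ]
S -0.158 [330.9 309.2]
S -0.16 [332.  309.2]
S -0.163 [333.7 309.2]
S -0.166 [335.3 309.2]
[[194 193 193 193 193 194 194 196 195 195 195 194 193 193 193 194 194 195
  195 193 194 195 195 194 194]
 [179 181 184 185 185 185 184 187 188 193 194 194 194 193 193 192 191 188
  187 186 186 186 185 186 185]
 [148 153 164 170 168 161 158 167 181 191 195 195 195 196 194 192 185 173
  168 169 163 158 164 170 167]
 [147 151 163 167 162 149 144 165 182 192 194 196 195 195 196 194 189 179
  172 167 155 145 158 167 167]
 [145 150 160 164 161 154 150 154 158 170 183 190 192 191 191 185 178 172
  170 167 159 151 160 169 167]
 [162 163 171 174 174 173 172 165 143 122 125 137 147 148 142 139 150 166
  175 176 174 173 176 178 177]]
```

```bash
cat > k.py <<'E'
from h import *
def edges(g,v,a,b):
    r=g[v,a:b].astype(float); th=(r.max()+r.min())/2; i=np.where(r<th)[0]; l,h=i[0],i[-1]
    return a+l-(th-r[l])/(r[l-1]-r[l]), a+h+(th-r[h])/(r[h+1]-r[h])
s=cam("scene"); g=cv2.cvtColor(s["img"],cv2.COLOR_RGB2GRAY)
for v in range(211,226): print("S",v,np.round(edges(g,v,330,368),1))
d=cam("top"); h=cv2.cvtColor(d["img"],cv2.COLOR_RGB2GRAY)
for v in range(206,229):
    try: print("T",v,np.round(edges(h,v,330,364),1))
    except Exception as e: print(v,e)
for x in(.506,.510,.514):
  for y in(-.009,-.006,-.003): print(x,y,"S z0,.012,.024",*[proj(s,[x,y,z]).round(1) for z in(0,.012,.024)],"T .024",proj(d,[x,y,.024]).round(1),"rim bottom T",proj(d,[x-.022,y,0])[1].round(1),"S front",[proj(s,[x-.0075,y+.0205,z])[1].round(1) for z in (0,.024)])
cv2.imwrite("pics/e.png",np.hstack([cv2.resize(d["img"][200:234,330:364],(400,400),interpolation=cv2.INTER_CUBIC),cv2.resize(s["img"][198:232,330:364],(400,400),interpolation=cv2.INTER_CUBIC)])[:,:,::-1])
E
python3 k.py
```

```text
S 211 [337.4 357.1]
S 212 [337.4 357. ]
S 213 [337.7 357. ]
S 214 [338.3 356.9]
S 215 [338.7 356.8]
S 216 [338.9 356.8]
S 217 [338.9 356.8]
S 218 [338.9 356.7]
S 219 [338.8 356.7]
S 220 [338.8 356.9]
S 221 [338.8 357.4]
S 222 [339. 358.]
S 223 [339.5 358.8]
S 224 [340.4 358.2]
S 225 [341.3 357.7]
T 206 [329.5 349.5]
T 207 [329.5 349.5]
T 208 [329.5 349.4]
T 209 [329.5 350.3]
T 210 [329.5 351.8]
T 211 [329.5 352.8]
T 212 [329.5 353.8]
T 213 [329.5 354.3]
T 214 [329.5 354.8]
T 215 [329.5 355.3]
T 216 [329.5 355.5]
T 217 [329.5 355.8]
T 218 [329.5 355.9]
T 219 [329.5 355.8]
T 220 [329.5 355.5]
T 221 [329.6 355.1]
T 222 [329.6 354.7]
T 223 [329.6 354.1]
T 224 [329.7 353.2]
T 225 [329.7 352.2]
T 226 [329.9 351.4]
T 227 [330.  349.5]
T 228 [330.2 345.6]
0.506 -0.009 S z0,.012,.024 [349.1 221.4] [349.4 218. ] [349.8 214.5] T .024 [346.4 219.5] rim bottom T 229.4 S front [np.float64(228.0), np.float64(221.2)]
0.506 -0.006 S z0,.012,.024 [348.6 222.2] [348.9 218.8] [349.3 215.3] T .024 [345.1 219.5] rim bottom T 229.4 S front [np.float64(228.9), np.float64(222.0)]
0.506 -0.003 S z0,.012,.024 
[... 365 characters left out ...]
.1 217.7] rim bottom T 227.7 S front [np.float64(228.3), np.float64(221.4)]
0.51 -0.003 S z0,.012,.024 [346.6 222.5] [346.9 219.1] [347.2 215.6] T .024 [343.7 217.8] rim bottom T 227.7 S front [np.float64(229.1), np.float64(222.3)]
0.514 -0.009 S z0,.012,.024 [346.  220.3] [346.4 216.9] [346.7 213.4] T .024 [346.3 216. ] rim bottom T 225.9 S front [np.float64(226.9), np.float64(220.0)]
0.514 -0.006 S z0,.012,.024 [345.6 221.1] [345.9 217.7] [346.2 214.2] T .024 [345. 216.] rim bottom T 226.0 S front [np.float64(227.8), np.float64(220.9)]
0.514 -0.003 S z0,.012,.024 [345.1 221.9] [345.4 218.5] [345.7 215. ] T .024 [343.7 216. ] rim bottom T 226.0 S front [np.float64(228.6), np.float64(221.7)]
```

View pics/e.png

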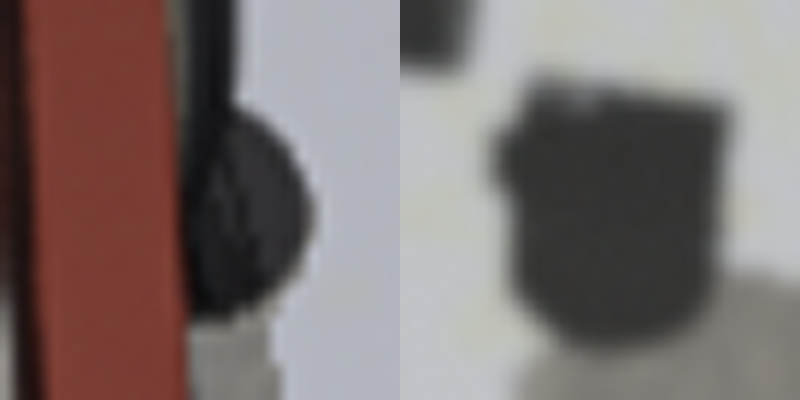

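The knob axis comes out consistently at (0.510, -0.0085), with a heading of about 12°. I'll move above it and then down.

servo_tool(
  increments=[
    [[7, 1, -3, 1, 2], [7, 2, -6, 2, 4], [6, 3.2, -8.5, 4, 4.5], [6, 3.2, -8.5, 4.7, 4.5], [6, 3.2, -8.5, 4.7, 4.5]],
  ],
)

```text
t: 5.1
tool_pos: [0.5077, -0.0063, 0.1179]
tool_rot: [0.33, -3.121, -0.002]
contact_force: [0.4, -0.5, -0.7]
opening: 0.0598
grip_force: 0.0
```

```bash
python3 - <<'E'
from h import *
go([.510,-.0085,.046],102)
s=cam("scene")
for yaw in(6,10,14,18):
    a=np.radians(yaw); R=np.array([[np.cos(a),-np.sin(a)],[np.sin(a),np.cos(a)]]); c=np.array([.510,-.0085])
    print(yaw,[proj(s,[*(c+R@np.array(q)),.051]).round(1) for q in((.021,-.006),(-.021,-.006),(.021,.0),(-.021,.006))])
E
```

```text
t 5.1 pos [ 0.5077 -0.0063  0.1179] yaw 102.1 tilt [-0.003  0.001 -1.   ] F [ 0.4 -0.5 -0.7] open 0.0598 q [-0.16 -0.14  1.98  0.    1.3  -1.94]
shift [-0.2  -0.28  7.18] turn 0.1
6 [array([341.1, 202.2]), array([358.3, 206.6]), array([340.3, 203.8]), array([356.9, 210. ])]
10 [array([340.8, 202.5]), array([358.3, 206.1]), array([340.2, 204.2]), array([357.2, 209.6])]
14 [array([340.5, 202.9]), array([358.2, 205.7]), array([340. , 204.7]), array([357.5, 209.2])]
18 [array([340.2, 203.3]), array([358.1, 205.2]), array([340. , 205.1]), array([357.7, 208.8])]
```

servo_tool(
  increments=[
    [[6, -0.2, -0.28, 2, -2], [6, -0.2, -0.28, 4, -2], [6, -0.2, -0.28, 6, -2], [6, -0.2, -0.28, 7.2, -2], [6, -0.2, -0.28, 7.2, -2]],
  ],
)

```text
t: 5.65
tool_pos: [0.5106, -0.0086, 0.0463]
tool_rot: [0.386, -3.115, -0.002]
contact_force: [-0.5, -0.6, -0.2]
opening: 0.0601
grip_force: 0.0
```

servo_tool(
  increments=[
    [[3, 0, 0, 0, 0], [0.5, 0, 0, 0, 0], [0.5, 0, 0, 0, 0], [0.5, 0, 0, 0, 0], [0.5, 0, 0, 0, 0]],
  ],
  newtons=50,
)

```text
t: 6.15
tool_pos: [0.5119, -0.0099, 0.048]
tool_rot: [-0.383, 3.117, -0.0]
contact_force: [-0.3, 0.3, -0.4]
opening: 0.0051
grip_force: 0.0
```

servo_tool(
  increments=[
    [[0.5, 0, 0, 0, 0], [0.5, 0, 0, 0, 0], [0.5, 0, 0, -3, 0], [0.5, 0, 0, -7, 0], [0.5, 0, 0, -11, 0]],
  ],
)

```text
t: 6.65
tool_pos: [0.5109, -0.0097, 0.158]
tool_rot: [0.383, -3.116, -0.001]
contact_force: [0.6, -0.0, -1.2]
opening: 0.005
grip_force: 0.0
```

```bash
python3 - <<'E'
from h import *
go([.573,.335,.16],162.3); print(ctrl.get_obs()["grip_force"])
s=cam("scene"); b=proj(s,ctrl.get_obs()["tool_pos"]); print(b)
u,v=int(b[0]),int(b[1]); save(s,"f.png",(u-50,v-40,u+50,v+40),6)
E
```

```text
t 6.65 pos [ 0.5109 -0.0097  0.158 ] yaw 104.0 tilt [-0.002  0.    -1.   ] F [ 0.6 -0.  -1.2] open 0.005 q [-0.16 -0.17  1.94  0.    1.37 -1.98]
shift [-14.38  31.94  -0.2 ] turn -58.3
0.0
[350.53600005 165.98935689]
```

View pics/f.png

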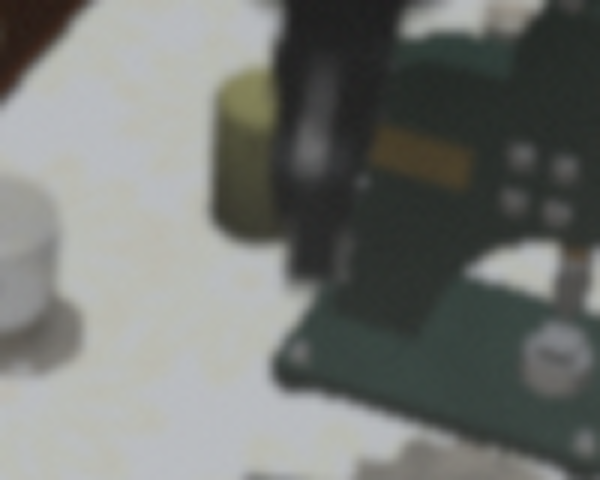

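The crop shows the fingers empty, tips at about (315,275): the grasp closed on nothing. I'll locate the knob again by numbers.

```bash
python3 - <<'E'
from h import *
for n,th in(("scene",90),("top",80)):
    d=cam(n); g=cv2.cvtColor(d["img"],cv2.COLOR_RGB2GRAY); u0,v0=proj(d,[.51,-.0085,.02]).astype(int)
    print(n,u0,v0); sub=g[v0-24:v0+25,u0-36:u0+37]
    for r in sub[::2]: print("".join("#" if p<70 else "+" if p<110 else "." for p in r))
E
```

```text
scene 348 215
..............................................+++########################
....................................................+++##################
..........................................................+++############
...............................................................++########
...................................................................+++++#
.........................................................................
.........................................................................
..............................+++........................................
............................+####+#########++++..........................
...........................+#################++..........................
..........................+##################+...........................
..........................++#################+...........................
...........................+#################++..........................
............................+################++..........................
............................################++....
[... 1925 characters left out ...]
##################################
.............+#++++++++++++...+##########################################
.............+#++++++++++++......+###++++################################
.............#+++++++++++++..................................++++########
.............#+++++++++++++..............................................
............+#++++++++++++...............................................
............##++++++++++++...............................................
............#+++++++++++++...............................................
...........+#+++++++++++#+...............................................
...........+#++++++++++++................................................
```

servo_tool(
  increments=[
    [[0.5, 0, 0, 4, 0], [0.5, 0, 0, 7.2, 0], [0.5, 0, 0, 7.7, 0], [0.5, 0, 0, 8.2, 0], [0.5, 0, 0, 8.2, 0]],
  ],
)

```text
t: 7.3
tool_pos: [0.5118, -0.0098, 0.0757]
tool_rot: [-0.384, 3.118, 0.0]
contact_force: [-0.7, 1.1, 0.1]
opening: 0.005
grip_force: 0.0
```

servo_tool(
  increments=[
    [[0.5, 0, 0, 0.3, 0], [0.5, 0, 0, 0.6, 0], [0.5, 0, 0, 0.6, 0]],
  ],
)

```text
t: 7.6
tool_pos: [0.5119, -0.0099, 0.0699]
tool_rot: [-0.384, 3.117, -0.0]
contact_force: [0.5, -0.2, 0.4]
opening: 0.0051
grip_force: 0.0
```

servo_tool(
  increments=[
    [[0.5, 0, 0, 0.3, 0], [0.5, 0, 0, 0.6, 0], [0.5, 0, 0, 0.6, 0]],
  ],
)

```text
t: 7.9
tool_pos: [0.5112, -0.0097, 0.063]
tool_rot: [0.384, -3.117, -0.0]
contact_force: [0.2, 1.3, -0.2]
opening: 0.0052
grip_force: 0.0
```

```bash
python3 - <<'E'
from h import *
go([.51,-.0085,.046],104)
d=cam("scene"); g=cv2.cvtColor(d["img"],cv2.COLOR_RGB2GRAY); u0,v0=proj(d,[.51,-.0085,.02]).astype(int)
for r in g[v0-40:v0+20:2,u0-36:u0+37]: print("".join("#" if p<50 else "+" if p<80 else "-" if p<120 else "." for p in r))
E
```

```text
t 7.9 pos [ 0.5112 -0.0097  0.063 ] yaw 104.0 tilt [-0.001  0.    -1.   ] F [ 0.2  1.3 -0.2] open 0.0052 q [-0.16 -0.06  2.01 -0.    1.19 -1.98]
shift [0.08 0.15 1.7 ] turn 0.0
...............................-+##+++++++#####++++#++++##+++++++++++++++
...............................-+##+++++++#####+++++##++#++++++++++++++++
...............................-+##++++++#####+++++++++++++++++++++++++++
...............................-+++++++++#####+++++++++++++++++++++++++++
...............................-+++---++++###++++++++++++++++++++++++++++
...............................-++-----++++++++++++++++++++++++++++++++++
..............................-+++------+++++++++++++++++++++++++++++++++
..............................-+++++--+++++++++++++++++++++++++++++++++++
...............................-++++++++#++-----+++++++++++++++++++++++++
...............................-++++##+##++........---+++++++++++++++++++
.................................-+++++#++-..............---+++++++++++++
.................................-++++++++-....................---+++++++
.................................-+
[... 596 characters left out ...]
++++++--..........................
...........................-+++++++++++++++++--..........................
...........................-+++++++++++++++++-...........................
...........................-++++++++++++++++--...........................
............................-+++++++++++++++--...........................
..............................-+++++++++++---............................
.................................----------..............................
.........................................................................
.........................................................................
...................................................................--....
```

```bash
python3 - <<'E'
from h import *
s=cam("scene")
for z in(.03,.044,.05,.055,.06,.07): print(z,ray(s,349,203,z).round(4))
o=ctrl.get_obs()["tool_pos"]
for dz in(0,-.01,-.019): print(dz,proj(s,o+[0,0,dz]).round(1))
print(s["t"],s["R"].round(4))
E
```

```text
0.03 [ 0.5209 -0.0387  0.03  ]
0.044 [ 0.5161 -0.0249  0.044 ]
0.05 [ 0.5141 -0.019   0.05  ]
0.055 [ 0.5124 -0.0141  0.055 ]
0.06 [ 0.5107 -0.0092  0.06  ]
0.07 [0.5073 0.0006 0.07  ]
0 [348.9 201.7]
-0.01 [348.6 204.8]
-0.019 [348.4 207.5]
[0.53341969 0.20180556 0.76870878] [[-0.8958 -0.4444  0.0048]
 [-0.3152  0.6278 -0.7117]
 [ 0.3133 -0.6391 -0.7024]]
```

servo_tool(
  increments=[
    [[0.5, -0.1, 0.1, 0.7, 0], [0.5, -0.1, 0.1, 1.4, 0], [0.5, -0.1, 0.1, 1.4, 0]],
  ],
)

```text
t: 8.3
tool_pos: [0.5112, -0.0084, 0.0478]
tool_rot: [0.383, -3.115, -0.001]
contact_force: [-0.2, 1.0, -0.0]
opening: 0.005
grip_force: 0.0
```

servo_tool(
  increments=[
    [[0.5, 0, 0, 0.2, 0], [0.5, 0, 0, 0.4, 0]],
  ],
)

```text
t: 8.5
tool_pos: [0.5128, -0.0086, 0.0464]
tool_rot: [-0.384, 3.118, -0.0]
contact_force: [-4.4, 0.3, 12.7]
opening: 0.0049
grip_force: 6.6
```

servo_tool(
  increments=[
    [[0.5, 0, 0, 0.2, 0], [0.5, 0, 0, 0.4, 0]],
  ],
)

```text
t: 8.7
tool_pos: [0.5144, -0.0088, 0.0466]
tool_rot: [-0.384, 3.116, -0.001]
contact_force: [-12.2, 2.2, 35.6]
opening: 0.0048
grip_force: 17.3
```

```bash
python3 - <<'E'
from h import *
go([.51,-.0085,.046],104)
d=cam("scene"); save(d,"g.png",(300,150,400,240),6)
d=cam("top"); save(d,"h.png",(300,170,400,260),6)
E
```

```text
t 8.7 pos [ 0.5144 -0.0088  0.0466] yaw 104.1 tilt [ 0.002 -0.    -1.   ] F [-12.2   2.2  35.6] open 0.0048 q [-0.16 -0.03  2.01 -0.    1.15 -1.98]
shift [0.42 0.14 0.06] turn 0.1
```

View pics/g.png

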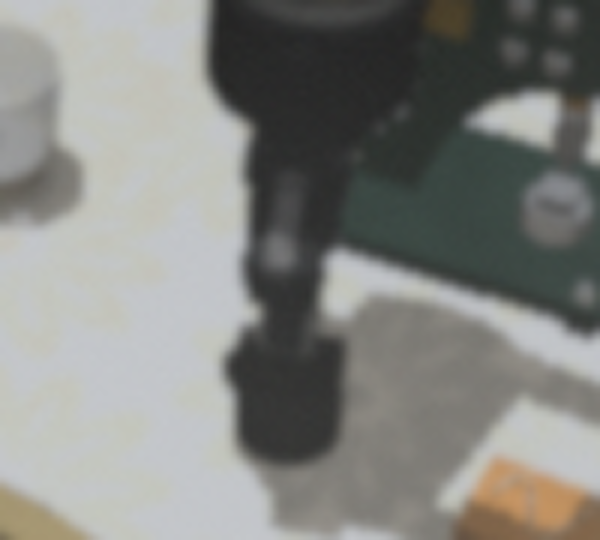

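The picture shows closed fingertips resting on top of the knob's finger bar at about (285,335), at a reported z of 0.047. So the fingertips are about 4 mm above the reported TCP, and the true heights are about 23 mm higher than reported. I'll raise, open and grasp 23 mm lower.

servo_tool(
  increments=[
    [[0.5, 0, 0, -2, 0], [6, 0, 0, -4.5, 0], [6, 0, 0, -4.5, 0], [6, 0, 0, -4.5, 0], [6, 0, 0, -4.5, 0]],
  ],
)

```text
t: 9.3
tool_pos: [0.5115, -0.0085, 0.0852]
tool_rot: [0.383, -3.116, -0.001]
contact_force: [0.1, -0.7, -0.5]
opening: 0.0601
grip_force: 0.0
```

```bash
python3 - <<'E'
from h import *
go([.510,-.0085,.0235],104)
s=cam("scene"); g=cv2.cvtColor(s["img"],cv2.COLOR_RGB2GRAY)
for v in range(205,226,3):
    i=np.where(g[v,325:370]<90)[0]+325; print(v,i.min(),i.max())
E
```

```text
t 9.3 pos [ 0.5115 -0.0085  0.0852] yaw 104.0 tilt [-0.002  0.    -1.   ] F [ 0.1 -0.7 -0.5] open 0.0601 q [-0.16 -0.09  2.   -0.    1.23 -1.98]
shift [0.14 0.03 6.18] turn 0.0Traceback (most recent call last):
  File "<stdin>", line 5, in <module>
    return umr_minimum(a, axis, None, out, keepdims, initial, where)
ValueError: zero-size array to reduction operation minimum which has no identity
```

```bash
python3 - <<'E'
from h import *
s=cam("scene"); g=cv2.cvtColor(s["img"],cv2.COLOR_RGB2GRAY); print(proj(s,[.51,-.0085,.02]))
for r in g[190:236:2,310:390]: print("".join("#" if p<90 else "-" if p<130 else "." for p in r))
E
```

```text
[348.02506027 215.26930346]
................................-###############################################
................................############-.....--############################
.................................-#########-...........---######################
..................................#########...................--################
.................................-########-........................---##########
.................................-########-............---................---###
..................................-#######-.....---------------.................
.................................--..----....---------------------------........
..............................--#########----#----------------------------......
.............................-##################-------------------------.......
............................-###################------------------------........
............................-###################-.....----------------------....
.............................-##################----...------------------------.
.............................-##################----....---------------------...
.............................-#################---......-------------------.....
.............................-#################---....-.------------------......
.............................-#################--------------------------.......
...............................-##############------------------------..........
.................................-##########-------------------------...........
....................................--------------..---------------.............
.......................................-----------.------------.................
........................................----..-------------------...............
...............................................---------....------.--------.....
```

servo_tool(
  increments=[
    [[6, 0.15, 0, 2, 0], [6, 0.15, 0, 4, 0], [6, 0.15, 0, 5.5, 0], [6, 0.15, 0, 6.2, 0], [6, 0.15, 0, 6.2, 0]],
  ],
)

```text
t: 9.9
tool_pos: [0.5097, -0.0088, 0.0229]
tool_rot: [0.383, -3.115, -0.001]
contact_force: [-0.8, 0.4, -0.1]
opening: 0.0603
grip_force: 0.0
```

servo_tool(
  increments=[
    [[3, 0, 0, 0, 0], [0.5, 0, 0, 0, 0], [0.5, 0, 0, 0, 0], [0.5, 0, 0, 0, 0], [0.5, 0, 0, 0, 0]],
  ],
  newtons=50,
)

```text
t: 10.4
tool_pos: [0.5118, -0.0091, 0.0255]
tool_rot: [-0.383, 3.116, -0.001]
contact_force: [0.4, -0.0, 3.5]
opening: 0.0111
grip_force: 49.2
```

```bash
python3 - <<'E'
from h import *
go([.573,.335,.16],162.3); print(ctrl.get_obs()["grip_force"])
s=cam("scene"); g=cv2.cvtColor(s["img"],cv2.COLOR_RGB2GRAY)
for r in g[190:236:2,310:390]: print("".join("#" if p<90 else "-" if p<130 else "." for p in r))
E
```

```text
t 10.4 pos [ 0.5118 -0.0091  0.0255] yaw 104.0 tilt [ 0.002 -0.    -1.   ] F [ 0.4 -0.   3.5] open 0.0111 q [-0.16  0.    2.03  0.    1.11 -1.98]
shift [-14.31  31.89 -13.44] turn -58.3
49.24547731876373
................................-###############################################
................................-##############-----############################
................................-##############.........--######################
................................#####-########-...............--################
................................-##-----######......................--##########
...............................-###----#####-..............................--###
...............................-############-......-----------..................
...............................-############---.--------------------............
..............................-################-------------------------........
.............................-##################------------------------........
............................-###################--.---------------------........
.....
[... 266 characters left out ...]
.-#################--........----------------.......
.............................-#################--........---------------........
.............................-#################----..----------------...........
..............................-###############----------..----------............
...............................--##########------------------------.............
..................................---------------...-------------...............
...................................-----.----.---...---------...................
....................................-------...----------------..................
.....................................----......---------............----........
```

The grasp holds the bar (11 mm opening, 49 N). I'll lift it and carry it over the shaft.

servo_tool(
  increments=[
    [[0.5, 0, 0, -3, 0], [0.5, 0, 0, -7, 0], [0.5, 0, 0, -11, 0], [0.5, 0, 0, -13.5, 0], [0.5, 0, 0, -13.5, 0]],
  ],
)

```text
t: 10.95
tool_pos: [0.5136, -0.0094, 0.1642]
tool_rot: [-0.383, 3.11, -0.004]
contact_force: [0.9, -0.7, -1.2]
opening: 0.0111
grip_force: 48.9
```

servo_tool(
  increments=[
    [[0.5, -1.6, 3.6, 0, -6], [0.5, -3.2, 7.2, 0, -12], [0.5, -4.8, 10.8, 0, -18], [0.5, -6.4, 14.4, 0, -24], [0.5, -8, 18, 0, -30]],
  ],
)

```text
t: 11.45
tool_pos: [0.5436, 0.1864, 0.1568]
tool_rot: [1.183, -2.907, -0.001]
contact_force: [0.4, -0.6, -0.4]
opening: 0.0109
grip_force: 49.0
```

```bash
python3 - <<'E'
from h import *
go([.5733,.3374,.16],162.3); print(ctrl.get_obs()["grip_force"])
E
```

```text
t 11.45 pos [0.5436 0.1864 0.1568] yaw 134.3 tilt [-0.004 -0.001 -1.   ] F [ 0.4 -0.6 -0.4] open 0.0109 q [ 0.2  -0.01  1.8  -0.    1.36 -2.14]
shift [-12.67   8.74  -0.34] turn -28.0
49.02399301528931
```

servo_tool(
  increments=[
    [[0.5, -3.2, 2.2, 0, -7], [0.5, -6.4, 4.4, 0, -14], [0.5, -9.6, 6.6, 0, -21], [0.5, -12.6, 8.7, 0, -28], [0.5, -12.6, 8.7, 0, -28]],
  ],
)

```text
t: 11.95
tool_pos: [0.5738, 0.3384, 0.1564]
tool_rot: [1.852, -2.534, -0.003]
contact_force: [0.0, -1.5, -0.2]
opening: 0.0106
grip_force: 49.0
```

servo_tool(
  increments=[
    [[0.5, 0, 0, 0.7, 0], [0.5, 0, 0, 1.5, 0], [0.5, 0, 0, 2.5, 0], [0.5, 0, 0, 2.5, 0], [0.5, 0, 0, 2.5, 0]],
  ],
)

```text
t: 12.45
tool_pos: [0.5746, 0.3343, 0.1337]
tool_rot: [1.845, -2.541, -0.0]
contact_force: [-0.1, -0.0, -0.4]
opening: 0.0108
grip_force: 49.0
```

```bash
python3 - <<'E'
from h import *
go([.5733,.3374,.13],162.3); z=ctrl.get_obs()["tool_pos"][2]-.0255; print("underside",z)
s=cam("scene"); g=cv2.cvtColor(s["img"],cv2.COLOR_RGB2GRAY); c=proj(s,[.5728,.336,z+.012]); print(c)
u,v=c.astype(int)
for r in range(v-24,v+26): print(r,"".join("#" if p<60 else "+" if p<90 else "-" if p<130 else "." for p in g[r,u-34:u+35]))
print("col0",u-34)
d=cam("top"); h=cv2.cvtColor(d["img"],cv2.COLOR_RGB2GRAY); c=proj(d,[.5728,.336,z]); print("top",c)
save(d,"t.png",(140,120,260,240),5); save(s,"s.png",(190,230,330,350),5)
E
```

```text
t 12.45 pos [0.5746 0.3343 0.1337] yaw 162.0 tilt [-0.001 -0.001 -1.   ] F [-0.1 -0.  -0.4] open 0.0108 q [ 0.42  0.21  1.59 -0.    1.33 -2.41]
shift [-0.26  0.22  0.37] turn -0.3
underside 0.10819437505225044
[238.34219369 293.15086471]
269 .................++#####################+++++++++++++++-.............
270 .................-+#####################++++++++++++++++-............
271 ..................-++###################+++++++++++++++++............
272 ...................-++++###############++++++++++++++++++-...........
273 ....................--++#############+++++++++++++++++++-............
274 .....................--+############+++++++++++++++++++-.............
275 .....................-++############++++++++#++++++++--..............
276 .....................-++############+++++##+++++++++--...............
277 ......................++###########+#+++##+++#+++++-.................
278 ......................-+####################++#+++-..................
279 ......................-+######################+++-...................
280 ......................-+####################
[... 2178 characters left out ...]
...............-.-----------.....-----------------+-+++++---+++++++
311 ....................----------......-------------------+++----+++++++
312 .....................---------......-------+----------+++------++++++
313 ...................-----------......-------++--.------++++---++++++++
314 ....................---------.......-----++++--.------++++---++++++++
315 .................-.----------........-----++---.-----+++++----+++++++
316 ....................---------.........---------.-------++-----+++++++
317 ...................-....-----..........-----------------++----+++++++
318 ........................-----...........--------------++-----++++++++
col0 204
top [184.20463682 189.85524178]
```

```bash
python3 - <<'E'
from h import *
o=[ctrl.get_obs()["tool_pos"]]; 
d=cam("top"); h=cv2.cvtColor(d["img"],cv2.COLOR_RGB2GRAY); o.append(ctrl.get_obs()["tool_pos"]); s=cam("scene"); o.append(ctrl.get_obs()["tool_pos"])
print(np.round(o,4)); z=o[-1][2]-.0255
k=np.array([.5728,.336])
for dz in(-.004,0,.004): print("S front v",dz,proj(s,[*(k+.022*np.array([-.72,.694])),z+dz]).round(1),"axis",proj(s,[*k,z+.012+dz]).round(1))
n=np.linspace(0,2*np.pi,60)
P=np.array([proj(d,[k[0]+.022*np.cos(a),k[1]+.022*np.sin(a),z+.024]) for a in n]); print("T rim",P.min(0),P.max(0)); Q=np.array([proj(d,[k[0]+.022*np.cos(a),k[1]+.022*np.sin(a),z]) for a in n]); print("T base",Q.min(0),Q.max(0))
for r in range(168,212): print(r,"".join("#" if p<60 else "+" if p<90 else "-" if p<130 else "." for p in h[r,155:235]))
E
```

```text
[[0.5753 0.3349 0.1349]
 [0.5754 0.335  0.1352]
 [0.5754 0.3352 0.1353]]
S front v -0.004 [242.2 308.6] axis [238.5 293.9]
S front v 0 [241.9 307.3] axis [238.2 292.6]
S front v 0.004 [241.6 306.1] axis [237.9 291.3]
T rim [169.72950721 177.74150379] [191.38862839 199.11186094]
T base [173.42244926 179.37121273] [194.52980949 200.20670693]
168 +++###########################-........------...-++##+..........................
169 +++###########################-......-.------...---+##-.........................
170 ++++#########################+.....-.--------...--++###.........................
171 ++++#########################-...-.-----------------+##-........................
172 ++++#######################-+..-.--------------------###........................
173 +++++#####################+..-.-------------------+-++##+.......................
174 +++++#####################+..--------------------++++####-......................
175 ++++++#####################----------------------+++++###+......................
176 ++++++######################--------------------++++++####-...............
[... 2281 characters left out ...]
+++++######-......--
204 ####+++++++++++++################++++++++++++++++++++++++++++++#######+-......--
205 #####++++++++++++#################+++++++++++++++++++++++++++#######+-........--
206 #####++++++++++++#################+++++++++++++++++++++++++########+-..---...-.-
207 #####+++++++++++++################+++++++++++++++++++++++#######+-+-------------
208 ######++++++++++++#################++++++++++++++++++++#######+----+------------
209 ######+++++++++++++################++++++++++++++++++#######+------++----.......
210 +#####+++++++++++++################++++++++++++++++########---------+---........
211 +++++++++++++++++++#################+++++++++++++########++---------++--........
```

```bash
python3 - <<'E'
from h import *
go([.5730,.3378,.115],162.3)
E
```

```text
t 12.65 pos [0.5754 0.3352 0.1353] yaw 162.0 tilt [ 0.001  0.001 -1.   ] F [-0.   0.1 -1.2] open 0.0111 q [ 0.42  0.21  1.59 -0.    1.33 -2.41]
shift [-0.17  0.31  2.03] turn -0.3
```

servo_tool(
  increments=[
    [[0.5, -0.17, 0.3, 0.8, 0], [0.5, -0.17, 0.3, 1.6, 0], [0.5, -0.17, 0.3, 2.3, 0], [0.5, -0.17, 0.3, 2.3, 0], [0.5, -0.17, 0.3, 2.3, 0]],
  ],
)

```text
t: 13.15
tool_pos: [0.5723, 0.3376, 0.1108]
tool_rot: [1.847, -2.54, -0.0]
contact_force: [-0.2, -0.7, -0.6]
opening: 0.0108
grip_force: 49.0
```

```bash
python3 - <<'E'
from h import *
for i in range(2): d=cam("top"); s=cam("scene"); go([.5731,.3378,.1],162.3)
h=cv2.cvtColor(d["img"],cv2.COLOR_RGB2GRAY); g=cv2.cvtColor(s["img"],cv2.COLOR_RGB2GRAY)
z=ctrl.get_obs()["tool_pos"][2]-.0255; k=np.array([.5728,.336]); n=np.linspace(0,2*np.pi,60)
for nm,f in(("T",d),("S",s)):
    for zz in(0,.024):
        P=np.array([proj(f,[k[0]+.022*np.cos(a),k[1]+.022*np.sin(a),z+zz]) for a in n]); print(nm,zz,P.min(0).round(1),P.max(0).round(1))
for r in range(176,206): print(r,"".join("#" if p<45 else "+" if p<60 else "-" if p<90 else "." for p in h[r,170:210]))
for r in range(290,320): print(r,"".join("#" if p<60 else "+" if p<75 else "-" if p<90 else "." for p in g[r,215:265]))
E
```

```text
t 13.25 pos [0.5729 0.3378 0.1118] yaw 162.0 tilt [ 0.  0. -1.] F [0.1 0.7 0. ] open 0.0109 q [ 0.42  0.23  1.61 -0.    1.3  -2.41]
shift [-0.   -0.02  1.18] turn -0.3
t 13.35 pos [0.573  0.3379 0.112 ] yaw 162.0 tilt [ 0.001  0.    -1.   ] F [ 0.7  0.6 -1. ] open 0.0109 q [ 0.42  0.23  1.61 -0.    1.3  -2.41]
shift [ 0.   -0.01  1.2 ] turn -0.3
T 0 [176.8 180.9] [197.4 201.2]
T 0.024 [173.3 179.3] [194.4 200.2]
S 0 [228.2 293. ] [253.6 315.2]
S 0.024 [226.  285.4] [252.1 307.8]
176 #############+.................--------+
177 #############+................----------
178 #############+...............-----------
179 ##############+.............------------
180 ################++-.........------------
181 ###################+-.......------------
182 ######################-.....------------
183 #######################-...------------.
184 ########################-.-------------.
185 #############+###########--------------.
186 ##########################.------------.
187 ##########################-.------------
188 ##########################+..-----------
189 ###########################
[... 1683 characters left out ...]
..-++########+#############+--......-...
308 .............-++####################++-....-..-...
309 ..............-+###################+--........-..-
310 ...............-+#################+-..............
311 ...............-++###############+-..........-....
312 ................-++##############+..........--....
313 .................-++###########++-................
314 ...................-++++++++++++--................
315 ......................--++--------...........-....
316 ...............................-..................
317 ..................................................
318 ..................................................
319 ..................................................
```

The knob axis matches the shaft in both views to within 1 mm. I'll insert it gently.

servo_tool(
  increments=[
    [[0.5, 0, 0, 0.5, 0], [0.5, 0, 0, 0.9, 0], [0.5, 0, 0, 1.2, 0], [0.5, 0, 0, 1.5, 0], [0.5, 0, 0, 1.5, 0]],
  ],
)

```text
t: 13.85
tool_pos: [0.5726, 0.3372, 0.0957]
tool_rot: [1.847, -2.54, 0.001]
contact_force: [1.9, -1.2, -2.1]
opening: 0.0109
grip_force: 49.0
```

servo_tool(
  increments=[
    [[0.5, 0, 0, 0.2, 0], [0.5, 0, 0, 0.4, 0], [0.5, 0, 0, 0.4, 0]],
  ],
)

```text
t: 14.15
tool_pos: [0.573, 0.3374, 0.0925]
tool_rot: [-1.847, 2.541, -0.001]
contact_force: [1.5, -2.9, -0.7]
opening: 0.0109
grip_force: 49.1
```

servo_tool(
  increments=[
    [[0.5, 0, 0, 0.3, 0], [0.5, 0, 0, 0.6, 0], [0.5, 0, 0, 0.8, 0], [0.5, 0, 0, 0.8, 0]],
  ],
)

```text
t: 14.55
tool_pos: [0.5728, 0.3374, 0.0843]
tool_rot: [1.847, -2.541, 0.001]
contact_force: [2.1, -5.1, 2.4]
opening: 0.011
grip_force: 49.4
```

servo_tool(
  increments=[
    [[0.5, 0, 0, 0.2, 0], [0.5, 0, 0, 0.4, 0], [0.5, 0, 0, 0.4, 0]],
  ],
)

```text
t: 14.85
tool_pos: [0.5729, 0.3373, 0.0805]
tool_rot: [1.847, -2.541, 0.001]
contact_force: [0.7, -5.6, 2.3]
opening: 0.0107
grip_force: 49.5
```

servo_tool(
  increments=[
    [[0.5, 0, 0, 0.2, 0], [0.5, 0, 0, 0.4, 0], [0.5, 0, 0, 0.4, 0]],
  ],
)

```text
t: 15.15
tool_pos: [0.5729, 0.3374, 0.077]
tool_rot: [1.847, -2.541, 0.001]
contact_force: [0.7, -5.5, 4.3]
opening: 0.0111
grip_force: 49.8
```

servo_tool(
  increments=[
    [[0.5, 0, 0, 0.2, 0], [0.5, 0, 0, 0.4, 0], [0.5, 0, 0, 0.4, 0], [0.5, 0, 0, 0.4, 0]],
  ],
)

```text
t: 15.55
tool_pos: [0.5732, 0.3375, 0.0763]
tool_rot: [1.847, -2.541, 0.002]
contact_force: [-4.8, -8.7, 16.4]
opening: 0.0105
grip_force: 51.4
```

servo_tool(
  increments=[
    [[0.5, 0, 0, 0, 0], [0.5, 0, 0, 0, 0], [0.5, 0, 0, 0, 0]],
  ],
)

```text
t: 15.85
tool_pos: [0.5732, 0.3375, 0.0763]
tool_rot: [1.847, -2.541, 0.002]
contact_force: [-5.3, -8.2, 16.3]
opening: 0.0109
grip_force: 51.4
```

```bash
python3 - <<'E'
from h import *
s=cam("scene"); g=cv2.cvtColor(s["img"],cv2.COLOR_RGB2GRAY); go([.573,.3375,.0765],162.3)
k=np.array([.5728,.336]); n=np.linspace(0,2*np.pi,60)
for zz in(.051,.057,.075): P=np.array([proj(s,[*(k+.022*np.array([np.cos(a),np.sin(a)])),zz]) for a in n]); print(zz,P.min(0).round(1),P.max(0).round(1))
for r in range(308,335,2): print(r,"".join("#" if p<60 else "+" if p<75 else "-" if p<90 else "." for p in g[r,215:265]))
p=cv2.cvtColor(s["img"],cv2.COLOR_RGB2GRAY)[300:350:2,318:350]
for r in p: print("".join("#" if q<100 else "-" if q<150 else "." if q<185 else " " for q in r))
E
```

```text
t 15.9 pos [0.5732 0.3375 0.0763] yaw 162.0 tilt [ 0.    -0.001 -1.   ] F [-4.5 -7.9 16.6] open 0.011 q [ 0.42  0.27  1.63 -0.    1.24 -2.41]
shift [ 0.01  0.02 -0.02] turn -0.3
0.051 [231.2 303.5] [255.7 325.4]
0.057 [230.7 301.8] [255.3 323.7]
0.075 [229.2 296.5] [254.3 318.6]
308 ...............--++++++---+++##########+-.........
310 ...............+++###++----++##########+--........
312 ...............++#####++---++######+####+-........
314 ...............+++#####+++-+++++###+####+-........
316 ...............++#####+++++++++++######+--........
318 ................-++#++++++++++++######++-.........
320 ..................-++++++#++#+#######++-..........
322 ...................-++++#+####+###+++-............
324 .....................-++++++++++++--..............
326 .........................------...................
328 ..................................................
330 ..................................................
332 ..................................................
334 ..................................................
.-............................  
-----------------------.....--..
..-----.......----....--....---.
..............---......--------.
       ..---..------------------
  ..   .----......--------------
  ..  ..----......--------------
  ..  ..------..----------------
       ..------------.......--..
      .-------------------------
      ..------------------------
      ..------------------------
       .------------------------
       .------------------------
.......-------------------------
     ..-------------------------
.......-------------------------
       .------------------------
       .------------------------
      ..------###---------------
      ..------####--------------
---..---------#####-------------
--------------######------------
--------------#####-------------
.---------...--------.......----
```

The knob's underside is seen at 0.051 m, which means it is fully home with the shaft at its stop. The peg is unmoved. I'm handing in.

```bash
python3 -c "
from station import ctrl
print(ctrl.finish_job())"
```

```text
the job is handed in; nothing more can be done
None
```

I handed the job in with the bar about 2–3 mm short of the clip (limit 6 mm) and the knob gripped, fully home and pressed to the shaft's stop at about 16 N; a first try at the knob closed on nothing, and the judge returned no verdict.

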